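Load the tube rocker and latch its keeper bar

ROBOT

A 6-joint arm with a two-finger parallel gripper is mounted at the origin on the work surface. World frame = base frame: x ahead of the robot, y to its left, z up, the work surface at z = 0. Lengths are in m, angles in degrees, forces in N, time in s.
With the tool pointing down it reaches from about 0.15 to 0.775 m from the base axis. Payload 6.1 kg.
Tool frame: the origin (TCP) lies on the centre line of the jaws, within the pads' length; the fingertips stand 8 mm ahead of it and the grasp point (between the pads) lies 11 mm behind it; z points along the fingers, y is the line along which they close (so a half turn about z gives the same grasp; the last joint's range is limited). The gripper opens to 85 mm and grips with 20 to 120 N. Pads are 22 mm wide; open, the fingers measure 114 mm over their backs; the gripper's body (76 mm by 85 mm) begins 54 mm behind the grasp point. The pads swing forward as they close: fully open they stand 13 mm farther back than shut.
Start: joints at [-65.088, 7.208, -2.269, 80.523, 0, 90], TCP at [0.221, -0.476, 0.239] pointing down, gripper open.
Joint ranges: [-155.77, 155.77], [-54.66, 111.73], [-72.52, 77.12], [-102.08, 115.82], [-83.92, 84.16], [-180, 180]. Speed limits (degrees/s): [136.94, 136.94, 172.46, 180, 180, 180].

INTERFACE

Orientations are given as a 3x3 rotation matrix whose columns are the frame's x, y, z axes.
In Python, from station import readout, snapshot, env gives the robot as it stands. The module is installed in compiled form; this text tells all that it offers.
- The arm moves only by the shell command python3 -m handwheel 'ROWS' [OPENING] [FORCE]. ROWS is a JSON object of lists of equal length, an entry for each row: "travel": the shift along the world's x, y, z in mm, a list of three; "turn": the turn about the world's z in rad. In form: {"travel": [[tx, ty, tz], ...], "turn": [turn, ...]}. A call has 1 to 20 rows; each row shifts and turns the commanded pose from where the row before left it; what a row does not reach is not made up. A row lasts 1/12 s, in which the tool goes at most 41.7 mm and 7.16 degrees, less where a joint would pass 70% of its speed; a pose out of reach is approached as far as the arm can. A call with a gripper value outside its range is refused whole. OPENING is the closure in counts, from 0 (fully open) to 255 (shut), set as the call begins (- or left out, the last holds). The fingers move at their own pace and stop on an object; FORCE is the grip in N (left out, the last holds). Time passes only in rows, so rows that do not move let the fingers close. It gives the time, the measured TCP pose, the force, the opening and the grip force at its end, in the units of the state.
- readout.state(): the state, without advancing time (a new reading comes with each control period).
- snapshot(name): name is "scene" or "top"; returns a dict with "color" (400x640x3 uint8, red, green, blue), "fx", "fy", "cx", "cy" (pixels), "distortion" ([k1, k2, p1, p2, k3] as OpenCV has them; the pictures are not rectified), "rvec" (rotation vector, rad) and "tvec" (3), from world to camera coordinates, as OpenCV has them. Camera axes: x right, y down, z forward; pixel columns grow to the right and rows downward; lengths in m; the calibration is good to about 2 mm. A picture is of the moment at which its call begins. There is no depth.
- env.finish_job(): hands the job in; it is judged then, once.
The state is a dict: "clock": time; "qpos": joint angles; "qvel": joint speeds; "tau": joint torques, N m; "ee_pos": TCP position; "eef_rot": TCP orientation; "force": force on the tool from outside, world axes, zero at the start; "ft_torque": the same for the moment, N m; "gripper_width": opening from 0.0 (shut) to 1.0 (fully open); "finger_force": force on a finger pad.
Only numpy, scipy, OpenCV 4.12 (cv2) and the standard library are available. Lean on these libraries where they do the work, as an engineer would, in place of code of your own. Each camera call takes 0.05 s, during which the arm holds its last target. There are 200 camera calls.

TASK

Get the tube rocker ready to run: push the loaded tube rack straight back on the tray until it is fully home against the rear stop, then swing the keeper bar down across the front of the rack and press it until its end snaps under the spring catch. Keep the rack upright and leave the other things on the bench where they are.

Things in the scene. Friction and masses are not known exactly. Their poses are not given: they have to be found in the camera images.
- rocker: Tube rocker, fixed on the bench, not rocking: white base, aluminium tray on top. Origin: centre of its underside. x: from its open front (robot side) to its rear stop, the way the rack is pushed; y across; z up. Tray deck 220 x 236 mm, its top at z = 90 mm, front edge at x = -115 mm. Side rails (inner faces y = +-64 mm) 25 mm high, from x = -47 to 96 mm; rear stop at x = 90 mm, 30 mm high.
- rack_mid (a point): Centre of the loaded tube rack, 32.5 mm above its underside. Yellow plastic, 140 mm deep (own x), 120 wide (y), 65 high, 0.3 to 0.6 kg, solid panels at front and rear (x = -70, +70 mm). Capped tubes sit snugly and move with it: caps of the front rows end 87 mm above its underside, tallest ones at the rear 113 mm. Loose between the rails, 35 to 60 mm short of home; 2 to 6 N slide it.
- rack_home (a point): Fixed point of the rocker: where rack_mid is when the rack's rear panel is against the rear stop. At (20, 0, 122.5) mm in the rocker's frame; axes as the rocker's. The rack has 4 mm to spare to each side rail.
- keeper_hinge (a point): Fixed point on the hinge axis of the keeper bar, at the tray's front corner on the rocker's +y side: at (-62, 82, 136) mm in the rocker's frame, 46 mm above the deck; axes as the rocker's, the hinge axis is x. It sits in a dark steel fork 22 mm wide (y), 24 mm deep (x), up to 58 mm above the deck.
- keeper (a joint): Angle of the keeper bar, rad. 0: shut, level along the rocker's -y across the rack's front; pi/2: upright; more leans outwards (+y). Starts at 1.6 to 1.9. Stiff hinge (0.15 N m): it stays where it is left. Steel strip 165 mm long from the hinge, 14 high, 8 thick (x); its rear pad, shut, is 4 mm in front of the homed rack: a rack not home blocks it. Past about 0.05 the catch snaps it down to 0.
- thumb_plate (a point): On the moving bar: middle of the outer face of its thumb plate (26 mm along x, 36 mm along the bar), 132 mm from the hinge, 11 mm outside the bar's centre line and 9 mm nearer the front (-x) than the hinge point. Axes turn with the bar: -y along the bar to its free end, z the outward normal of this face (up when shut, away from the rack when upright). The bar may be pushed here.
- catch_nose (a point): Middle of the round sprung steel nose (10 mm diameter) of the catch, on a dark post 60 mm high at the tray's other front corner, at (-62, -83.5, 144) mm in the rocker's frame. The bar's end meets it at 0.1 rad and pushes it back 4.5 mm, which takes about 7 to 11 N pressed down on the thumb plate; then it springs out above the bar's end and holds it.
- wrap_roll_mid (a point): Bystander: centre of a roll of purple bandage wrap lying flat, 80 mm across, 50 mm high, beside the rocker.
- specimen_jar_mid (a point): Bystander: centre of a clear specimen jar with an orange lid, 64 mm across, 75 mm high.
- wipes_tub_mid (a point): Bystander: centre of a tub of wipes, 88 mm across, 140 mm high.

How it is judged (in metres and radians):
On the way, in this order (a step that is already met when the one before it is completed fails the run):
1. the rack is fully home against the rear stop, the keeper bar still open (x of rack_mid in the frame of rack_home above -0.004 m and angle between the x axis of rack_mid and the x axis of rack_home, either way round below 0.06 rad and value of joint keeper above 0.3 rad), for 0.2 s.
2. the keeper bar is shut, snapped under the catch (value of joint keeper below 0.03 rad), for 0.2 s.
At the end, for the whole second after the job is handed in: The keeper bar is shut under its catch (joint below 0.03 rad), the rack stands level on the deck within 5 mm of its home place along the tray and square to it within 0.06 rad, and each bystander is within 20 mm of where it started (value of joint keeper below 0.03 rad and x of rack_mid in the frame of rack_home between -0.005 and 0.005 m and z of rack_mid in the frame of rack_home below 0.004 m and angle between the x axis of rack_mid and the x axis of rack_home, either way round below 0.06 rad and angle between rack_mid's own z axis and vertical below 0.04 rad and distance of each of wrap_roll_mid, specimen_jar_mid, wipes_tub_mid from where it was at the start of the episode below 0.02 m); the robot touches nothing.
It fails at once if the rack is tipped by more than 0.2 rad (angle between rack_mid's own z axis and vertical above 0.2 rad).
It fails at once if a bystander is moved by more than 20 mm (distance of any of wrap_roll_mid, specimen_jar_mid, wipes_tub_mid from where it was at the start of the episode above 0.02 m).
It also fails if it takes over 43 s, if anything falls off the work surface, if the arm or the gripper's body presses on something with over 40 N, if the wrist force passes 120 N, or if a joint passes its speed limit or range.

## Working session

There is one attempt and no reset: what is moved stays moved. The work goes in short steps, Python scripts to look and compute and a shell command to move; the robot and the scene stay as the last step left them, time stands still between calls to the robot, and variables do not carry over. Pictures are saved under pics/ and viewed, at most 10 in all, crops included, and the job is handed in when it is done.

```bash
mkdir -p pics; python3 - <<'E'
from station import readout, snapshot
import cv2,pickle
d={}
for n in("scene","top"):
    s=snapshot(n);d[n]=s
    cv2.imwrite(f"pics/{n}0.png",s["color"][:,:,::-1])
    R=cv2.Rodrigues(s["rvec"])[0];print(n,s["fx"],s["distortion"],-R.T@s["tvec"].ravel() if hasattr(s["tvec"],"ravel") else s["tvec"])
pickle.dump(d,open("d0.pkl","wb"))
s=readout.state();print(s["clock"],s["ee_pos"],s["eef_rot"],s["force"],s["gripper_width"])
E
```

```text
scene 380.18691273836856 [-0.04296916  0.          0.          0.          0.        ] [1.19003803 0.23942288 0.72526408]
top 425.4931493053882 [-0.11509881  0.          0.          0.          0.        ] [0.5542046  0.01577568 0.97595263]
0.1 [ 0.2210003  -0.47584474  0.23860956] [[ 9.06951939e-01  4.21233700e-01 -5.91930014e-04]
 [ 4.21234116e-01 -9.06951044e-01  1.27395820e-03]
 [-2.17419417e-07 -1.40475997e-03 -9.99999013e-01]] [-0.21135783  0.05569718  0.42106318] 0.9990261331637966
```

View pics/scene0.png

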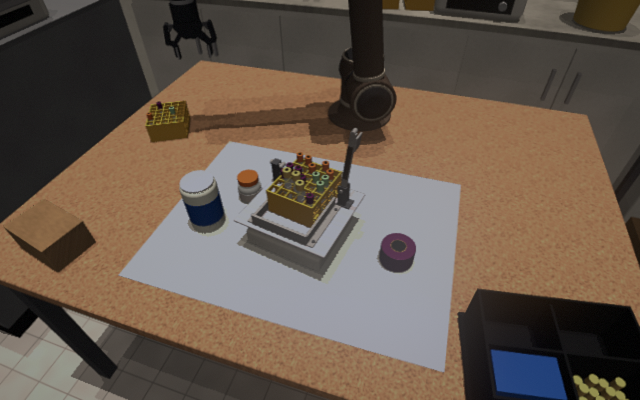

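View pics/top0.png

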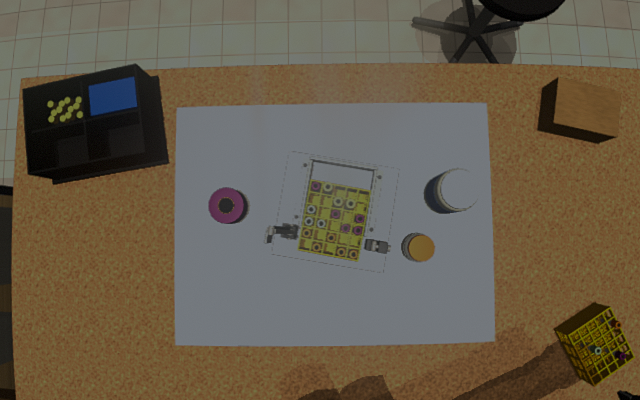

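The scene view shows the rocker at about (300,215) with the rack on it and the bar upright at (350,155). In the top view the tray corners are at about (291,151), (399,168), (383,272) and (272,254), with the hinge near (285,231) and the catch near (377,246). Next I'll enlarge both.

```bash
python3 - <<'E'
import cv2,pickle
d=pickle.load(open("d0.pkl","rb"))
t=d["top"]["color"][140:285,255:415,::-1]; cv2.imwrite("pics/topc.png",cv2.convertScaleAbs(cv2.resize(t,None,fx=4,fy=4,interpolation=cv2.INTER_CUBIC)[:600],alpha=1.5))
t=d["scene"]["color"][120:270,230:430,::-1]; cv2.imwrite("pics/scec.png",cv2.convertScaleAbs(cv2.resize(t,None,fx=4,fy=4,interpolation=cv2.INTER_CUBIC),alpha=1.5))
E
```

```text
(no output)
```

View pics/topc.png

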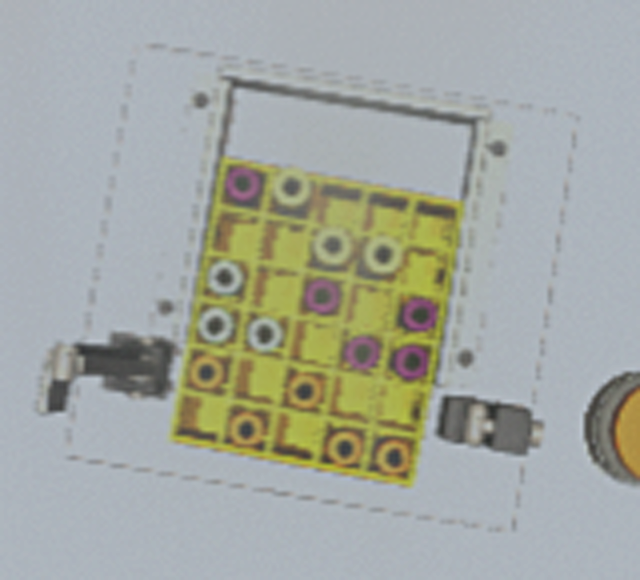

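View pics/scec.png

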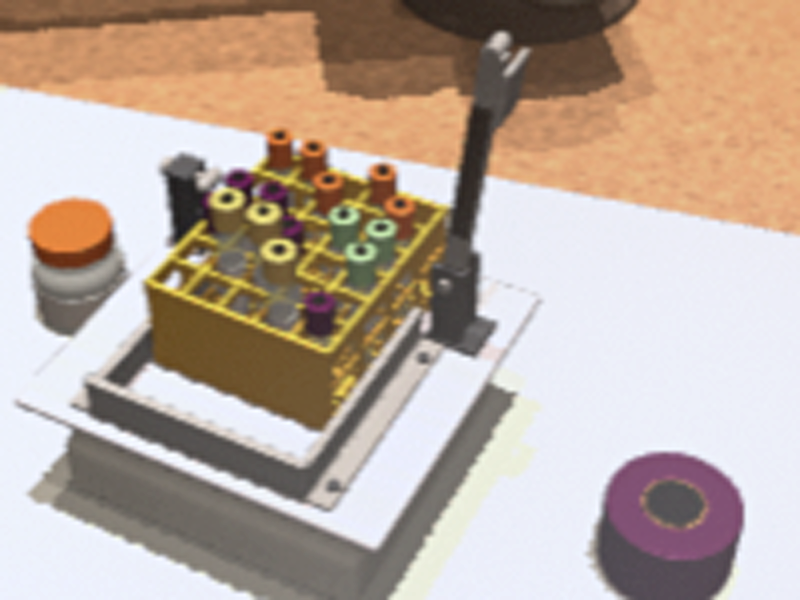

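The top crop shows the tray corners at (149,44), (577,115), (515,530) and (67,457), and the rack's top corners at (223,157), (463,201), (412,487) and (172,437). The bar's end is near (60,375). In the scene crop the bar's tip is at about (500,40) and the fork at (455,300).

```bash
cat > h.py <<'E'
import cv2,numpy as np,pickle
def ray(s,px):
    K=np.array([[s["fx"],0,s["cx"]],[0,s["fy"],s["cy"]],[0,0,1.]])
    u=cv2.undistortPoints(np.array(px,float).reshape(-1,1,2),K,np.array(s["distortion"],float)).reshape(-1,2)
    R=cv2.Rodrigues(np.array(s["rvec"],float))[0]
    return -R.T@np.ravel(s["tvec"]),np.c_[u,np.ones(len(u))]@R
def onz(s,px,z):
    c,d=ray(s,px);return c+d*((z-c[2])/d[:,2])[:,None]
def proj(s,P):
    K=np.array([[s["fx"],0,s["cx"]],[0,s["fy"],s["cy"]],[0,0,1.]])
    return cv2.projectPoints(np.array(P,float).reshape(-1,1,3),np.array(s["rvec"],float),np.array(s["tvec"],float),K,np.array(s["distortion"],float))[0].reshape(-1,2)
def fit(model,meas):  # 2D rigid
    mc,wc=model.mean(0),meas.mean(0);A=(model-mc);B=(meas-wc)
    th=np.arctan2((A[:,0]*B[:,1]-A[:,1]*B[:,0]).sum(),(A*B).sum())
    R=np.array([[np.cos(th),-np.sin(th)],[np.sin(th),np.cos(th)]]);t=wc-R@mc
    return th,t,meas-(model@R.T+t)
cr=lambda p,o:(np.array(p,float)+.5)/4-.5+np.array(o)
E
python3 - <<'E'
from h import *
d=pickle.load(open("d0.pkl","rb"));T,S=d["top"],d["scene"];np.set_printoptions(precision=4,suppress=True)
w=onz(T,cr([(149,44),(577,115),(515,530),(67,457)],(255,140)),.09)[:,:2]
th,t,r=fit(np.array([(.105,.118),(.105,-.118),(-.115,-.118),(-.115,.118)]),w);print("rocker",th,t,r.tolist())
w2=onz(S,cr([(18,402),(375,548),(540,298)],(230,120)),.09)[:,:2]
th2,t2,r2=fit(np.array([(.105,-.118),(.105,.118),(-.115,.118)]),w2);print("scene",th2,t2,r2.tolist())
w=onz(T,cr([(223,157),(463,201),(412,487),(172,437)],(255,140)),.155)[:,:2]
a,m,r=fit(np.array([(.07,.06),(.07,-.06),(-.07,-.06),(-.07,.06)]),w)
R=np.array([[np.cos(th),-np.sin(th)],[np.sin(th),np.cos(th)]])
print("rack",a,m,r.tolist(),"in rocker",R.T@(m-t))
# bar tip: intersect view rays with plane x_r=-0.062
n=R[:,0]
for s,px,o in((T,[(50,390),(60,350),(140,365)],(255,140)),(S,[(500,40),(482,108),(455,255)],(230,120))):
    c,D=ray(s,cr(px,o))
    for v in D:
        k=(-.062-n@(c[:2]-t))/(n@v[:2]);P=c+k*v;q=R.T@(P[:2]-t);print("bar",q,P[2],"ang",np.arctan2(P[2]-.136,-(q[1]-.082)))
for nme,px,z in(("wrap",(227,205),.05),("jar",(420,248),.075),("wipes",(458,190),.14)):print(nme,onz(T,[px],z))
W=lambda x,y:R@[x,y]+t
print("hinge",W(-.062,.082),"catch",W(-.062,-.0835),"home",W(.02,0),"xaxis",n)
E
```

```text
rocker -0.1813953512213579 [ 0.5965 -0.0063] [[-0.0010457899537764659, -0.004302158634471406], [0.0006440237234106583, 0.003119159357225232], [0.0012349076549329485, 0.0007379757410560794], [-0.0008331414245672519, 0.0004450235361901089]]
scene -0.17327439015073667 [ 0.5971 -0.005 ] [[7.126105795407511e-05, 0.0026682269258390956], [-0.0013308062705977841, -0.002023229209682162], [0.001259545212644042, -0.0006449977161569476]]
rack -0.1985390348609773 [0.5721 0.001 ] [[-0.0008540751682165615, -0.00029740658251210805], [-0.00022343302690197575, 0.0013331178745167038], [-0.00029456831894209, 0.0008410246631726098], [0.0013720765140603497, -0.0018767359551771917]] in rocker [-0.0253  0.0028]
bar [-0.062  0.066] 0.5890332452404655 ang 1.5355650100935692
bar [-0.062   0.1331] 0.07816559395083333 ang -2.2946526695334355
bar [-0.062   0.0873] 0.10964219994838886 ang -1.7699269206389892
bar [-0.062  0.102] 0.30154177499188617 ang 1.6911516784494927
bar [-0.062   0.0944] 0.25757745862073905 ang 1.6721597530166974
bar [-0.062   0.0828] 0.1512639997488009 ang 1.6246450316663512
wrap [[0.6092 0.2337 0.05  ]]
jar [[ 0.5112 -0.1815  0.075 ]]
wipes [[ 0.6275 -0.2468  0.14  ]]
hinge [0.5503 0.0856] catch [ 0.5205 -0.0772] home [ 0.6162 -0.0099] xaxis [ 0.9836 -0.1804]
```

```bash
python3 -m handwheel '{"travel":[[15,31,0],[15,31,0],[15,31,0],[15,31,0],[15,31,0],[15,31,0],[15,31,0],[15,31,0],[15,31,0],[15,31,0],[15,31,0],[15,31,0],[15,31,0],[15,31,0],[15,31,0],[15,29,0],[0,0,0],[0,0,0]],"turn":[0,0,0,-0.1,-0.1,-0.1,-0.1,-0.1,-0.1,-0.016,0,0,0,0,0,0,0,0]}' 255 60
```

```text
clock: 1.6
ee_pos: [0.4539, -0.0387, 0.2388]
eef_rot: [[0.994, -0.112, 0.003], [-0.112, -0.993, 0.043], [-0.002, -0.044, -0.999]]
force: [0.1, 0.1, -0.9]
gripper_width: 0.002
finger_force: 0.0
```

```bash
python3 -m handwheel '{"travel":[[0,15,0],[0,15,0],[0,15,0],[0,11,0],[0,0,0],[0,0,0],[0,0,0]],"turn":[-0.035,-0.033,0,0,0,0,0]}'
```

```text
clock: 2.18
ee_pos: [0.4471, -0.0299, 0.2395]
eef_rot: [[0.993, -0.117, 0.009], [-0.118, -0.99, 0.08], [-0.0, -0.081, -0.997]]
force: [0.5, 0.3, -0.2]
gripper_width: 0.0
finger_force: 0.0
```

```bash
python3 - <<'E'
from station import readout
import numpy as np;np.set_printoptions(precision=2,suppress=True)
s=readout.state();print(np.array(s["qpos"]),np.array(s["qvel"]),np.array(s["tau"]),s["ft_torque"],s["force"])
E
```

```text
[ -6.81  -1.15 -11.24  79.94   4.64 179.94] [ 0.01  0.15  0.12 -0.06  0.06  0.07] [ -0.04 -34.1   35.27   0.02   0.26   0.  ] [-0.02  0.04 -0.05] [ 0.46  0.32 -0.2 ]
```

```bash
python3 -m handwheel '{"travel":[[0,0,0],[0,0,0],[0,0,0],[0,0,0],[0,0,0],[0,0,0],[0,0,0],[0,0,0],[0,0,0],[0,0,0],[0,0,0],[0,0,0],[0,0,0],[0,0,0],[0,0,0],[0,0,0]],"turn":[0.11,0.11,0.11,0.11,0.11,0.11,0.11,0.11,0.11,0.11,0.11,0.11,0.11,0.08,0,0]}'
```

```text
clock: 3.52
ee_pos: [0.4473, -0.0298, 0.2393]
eef_rot: [[0.18, 0.98, -0.08], [0.984, -0.179, 0.014], [-0.001, -0.081, -0.997]]
force: [-0.2, -0.7, -0.6]
gripper_width: 0.003
finger_force: 0.0
```

```bash
python3 -m handwheel '{"travel":[[0,0,0],[0,0,0],[0,0,0],[0,0,0],[0,0,0],[0,0,0],[0,0,0],[0,0,0],[0,0,0],[0,0,0],[0,0,0],[0,0,0],[0,0,0],[0,0,0]],"turn":[0.112,0.112,0.112,0.112,0.112,0.112,0.112,0.112,0.112,0.112,0.112,0.112,0.112,0.112]}'
python3 -m handwheel '{"travel":[[0,0,0],[0,0,0],[0,0,0],[0,0,0],[2,5,0],[2,5,0],[2,5,0],[2,5,0],[2,5,0],[2,5,0],[2,5,0],[2,5,0],[2,5,0],[0,3,0],[0,0,0],[0,0,0]],"turn":[0.112,0.112,0.112,0.112,0.112,0.112,0.112,0.112,0.112,0.112,0.112,0.112,0.112,0.118,0,0]}'
```

```text
clock: 4.68
ee_pos: [0.4472, -0.03, 0.2393]
eef_rot: [[-0.984, 0.177, -0.013], [0.178, 0.981, -0.08], [-0.001, -0.081, -0.997]]
force: [-0.6, 0.2, 0.3]
gripper_width: 0.003
finger_force: 0.0
clock: 6.02
ee_pos: [0.4651, 0.0179, 0.2393]
eef_rot: [[-0.182, -0.98, 0.08], [-0.983, 0.181, -0.014], [-0.001, -0.081, -0.997]]
force: [0.7, 0.2, 0.5]
gripper_width: 0.002
finger_force: 0.0
```

```bash
python3 -m handwheel '{"travel":[[0,0,-20],[0,0,-30],[0,0,-30],[0,0,-26],[0,0,-10],[0,0,0],[6,-1,0],[6,-1,0],[6,-1,0],[4,-1,0],[4,-1,0],[4,-1,0],[4,-1,0],[4,-1,0],[4,-1,0],[4,-1,0],[0,0,0]],"turn":[0,0,0,0,0,0,0,0,0,0,0,0,0,0,0,0,0]}'
python3 - <<'E'
from station import readout
s=readout.state();print(s["force"],s["ft_torque"],s["ee_pos"])
E
```

```text
clock: 7.43
ee_pos: [0.5121, 0.0078, 0.1234]
eef_rot: [[-0.178, -0.981, 0.081], [-0.984, 0.177, -0.014], [-0.001, -0.082, -0.997]]
force: [-0.3, -0.5, 0.7]
gripper_width: -0.003
finger_force: 0.3
[-0.32549693 -0.48727544  0.74778628] [0.04834101 0.11133984 0.02248875] [0.51207137 0.00775706 0.12340438]
```

```bash
python3 -m handwheel '{"travel":[[4,-1,0],[4,-1,0],[4,-1,0]],"turn":[0,0,0]}'; python3 - <<'E'
from station import snapshot
import cv2
s=snapshot("top");cv2.imwrite("pics/t1.png",cv2.convertScaleAbs(cv2.resize(s["color"][120:270,240:440,::-1],None,fx=4,fy=4,interpolation=cv2.INTER_CUBIC),alpha=1.5))
E
```

```text
clock: 7.68
ee_pos: [0.5234, 0.0049, 0.1233]
eef_rot: [[-0.177, -0.981, 0.08], [-0.984, 0.177, -0.014], [-0.001, -0.081, -0.997]]
force: [-4.1, -0.0, 2.6]
gripper_width: -0.004
finger_force: 2.1
```

View pics/t1.png

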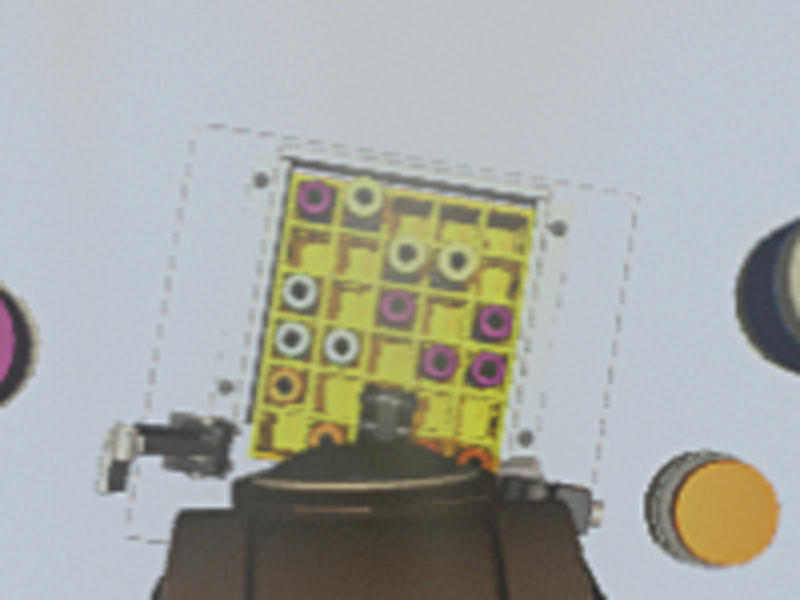

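The top view shows the rack nearly home. Its rear edge, from (292,170) to (540,208), is a few mm short of the stop line, from (285,162) to (548,198). The force is 4 N, so I'll keep pushing in fine steps.

```bash
python3 -m handwheel '{"travel":[[2,-0.4,0],[2,-0.4,0]],"turn":[0,0]}'|grep -E "ee_pos|force"; python3 -m handwheel '{"travel":[[2,-0.4,0],[0,0,0]],"turn":[0,0]}'|grep -E "ee_pos|force"; python3 -m handwheel '{"travel":[[2,-0.4,0],[0,0,0]],"turn":[0,0]}'|grep -E "ee_pos|force"
```

```text
ee_pos: [0.5272, 0.0042, 0.1233]
force: [-3.3, 0.4, 0.9]
finger_force: 2.0
ee_pos: [0.5296, 0.0037, 0.1233]
force: [-1.5, 0.2, 1.0]
finger_force: 1.0
ee_pos: [0.5315, 0.0033, 0.1233]
force: [-1.4, 0.4, 1.0]
finger_force: 1.1
```

```bash
for i in 1 2; do python3 -m handwheel '{"travel":[[2,-0.4,0],[0,0,0]],"turn":[0,0]}'|grep -E "ee_pos|force"; done
```

```text
ee_pos: [0.5335, 0.003, 0.1233]
force: [-2.6, 0.1, 0.1]
finger_force: 1.1
ee_pos: [0.5346, 0.0028, 0.1232]
force: [-5.4, 0.9, 2.3]
finger_force: 3.1
```

```bash
python3 -m handwheel '{"travel":[[1,-0.2,0],[0,0,0],[0,0,0]],"turn":[0,0,0]}'|grep -E "ee_pos|force";python3 -m handwheel '{"travel":[[2,-0.4,0],[0,0,0],[0,0,0]],"turn":[0,0,0]}'|grep -E "ee_pos|force"; python3 - <<'E'
from station import snapshot
import cv2
s=snapshot("top");cv2.imwrite("pics/t2.png",cv2.convertScaleAbs(cv2.resize(s["color"][140:220,290:390,::-1],None,fx=7,fy=7,interpolation=cv2.INTER_CUBIC),alpha=1.5))
E
```

```text
ee_pos: [0.5347, 0.0028, 0.1232]
force: [-8.4, 2.9, 5.6]
finger_force: 4.7
ee_pos: [0.5348, 0.0028, 0.1231]
force: [-17.1, 4.3, 11.2]
finger_force: 8.8
```

View pics/t2.png

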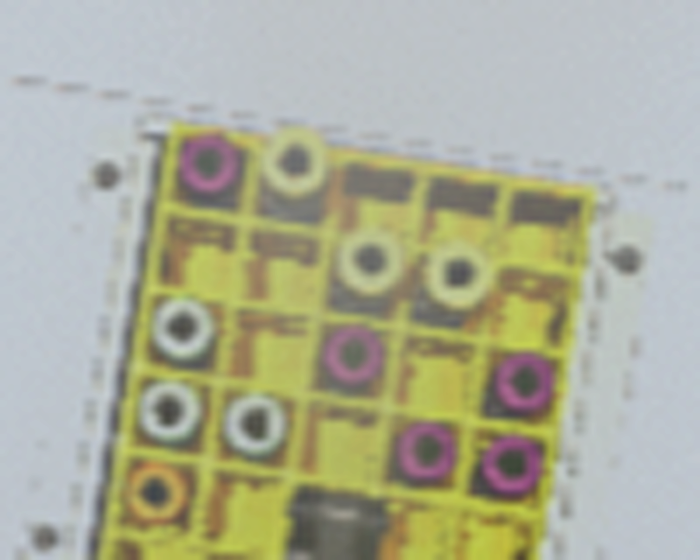

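The rack is flush against the stop and square to it: the yellow rear edge, from (170,125) to (595,190), covers the stop line. I'll retreat and go round to the outside of the bar.

```bash
python3 -m handwheel '{"travel":[[-10,2,0],[-12,2,0],[-10,1,0],[0,0,20],[0,0,30],[0,0,30],[0,0,30],[0,0,30],[0,0,30],[0,0,30],[0,0,30],[0,0,7]],"turn":[0,0,0,0,0,0,0,0,0,0,0,0]}'
python3 -m handwheel '{"travel":[[6,19,0],[8,25,0],[8,25,0],[8,25,0],[8,25,0],[8,25,0],[0,3,0],[0,0,0]],"turn":[0,0,0,0,0,0,0,0]}'
python3 - <<'E'
import numpy as np
th=-.178;R=np.array([[np.cos(th),-np.sin(th)],[np.sin(th),np.cos(th)]]);t=np.array([596.5,-6])
for a,s in((1.69,118),(1.5,120),(1.3,122),(1.1,124),(.9,126),(.7,130),(.5,134),(.3,136),(.15,138),(.05,138),(0,138),(-.03,138)):
    y=82-s*np.cos(a)+11*np.sin(a)+11;z=136+s*np.sin(a)+11*np.cos(a)+8
    print(a,(R@[-73,y]+t).round(1),round(z,1))
E
```

```text
clock: 10.12
ee_pos: [0.5067, 0.007, 0.3654]
eef_rot: [[-0.177, -0.98, 0.087], [-0.984, 0.177, -0.014], [-0.002, -0.088, -0.996]]
force: [-0.4, -0.6, -0.5]
gripper_width: 0.0
finger_force: 0.0
clock: 10.78
ee_pos: [0.5521, 0.1552, 0.3592]
eef_rot: [[-0.175, -0.981, 0.079], [-0.985, 0.175, -0.014], [0.0, -0.08, -0.997]]
force: [-0.3, -0.6, 0.3]
gripper_width: 0.001
finger_force: 0.0
1.69 [545.5 123. ] 259.9
1.5 [541.6 100.9] 264.5
1.3 [537.2  76.8] 264.5
1.1 [532.9  52.7] 259.5
0.9 [528.8  29.9] 249.5
0.7 [524.8   7.6] 236.2
0.5 [521.2 -12.1] 217.9
0.3 [518.7 -26.2] 194.7
0.15 [517.3 -34.2] 175.5
0.05 [516.8 -36.7] 161.9
0 [516.7 -37.4] 155.0
-0.03 [516.6 -37.6] 150.9
```

```bash
python3 -m handwheel '{"travel":[[0,0,-25],[0,0,-30],[0,0,-30],[0,0,-14],[0,0,0],[-2,-11,0],[-2,-11,0],[-2.5,-10,0],[-2,-11,2],[-2,-11,2.5],[-2,-12,0],[-2.4,-12,0],[0,0,0]],"turn":[0,0,0,0,0,0,0,0,0,0,0,0,0]}'
python3 - <<'E'
from station import snapshot
import cv2
s=snapshot("scene");cv2.imwrite("pics/s3.png",cv2.convertScaleAbs(cv2.resize(s["color"][70:220,250:450,::-1],None,fx=4,fy=4,interpolation=cv2.INTER_CUBIC),alpha=1.4))
E
```

```text
clock: 11.87
ee_pos: [0.5368, 0.0736, 0.2663]
eef_rot: [[-0.18, -0.98, 0.08], [-0.984, 0.179, -0.015], [0.0, -0.082, -0.997]]
force: [-0.3, -0.2, -0.1]
gripper_width: 0.002
finger_force: 0.0
```

View pics/s3.png

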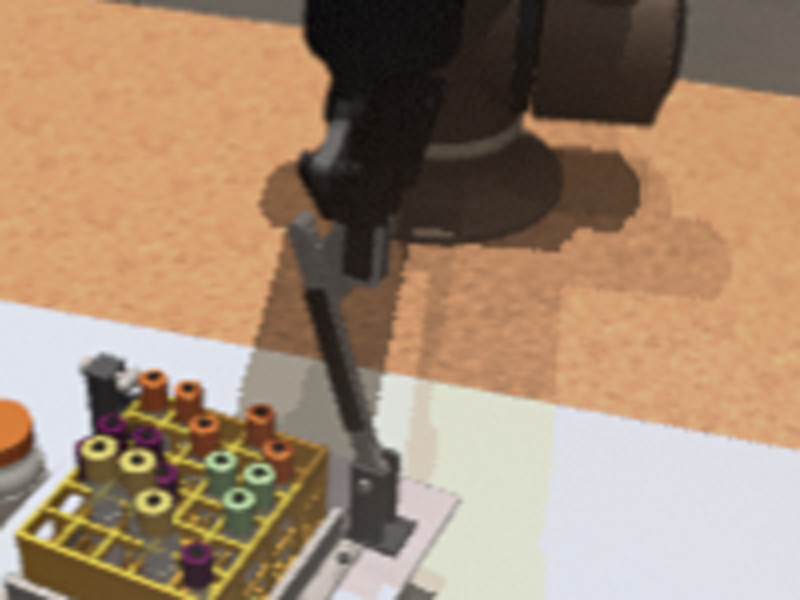

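The bar is past upright at about 1.3 rad, with its thumb plate at (330,260) against the fingertip at (365,260). I'll continue along the arc.

```bash
python3 -m handwheel '{"travel":[[-2,-10,-3],[-2,-11,-4],[-2,-11,-4],[-2,-12,-6],[-2,-11,-6],[-2,-11,-7],[-2,-10,-8],[-2,-10,-10],[-1,-7,-11],[-1,-7,-12],[0,0,0]],"turn":[0,0,0,0,0,0,0,0,0,0,0]}'
python3 - <<'E'
from station import snapshot
import cv2
s=snapshot("scene");cv2.imwrite("pics/s4.png",cv2.convertScaleAbs(cv2.resize(s["color"][90:240,230:430,::-1],None,fx=4,fy=4,interpolation=cv2.INTER_CUBIC),alpha=1.4))
E
```

```text
clock: 12.83
ee_pos: [0.5176, -0.0254, 0.1917]
eef_rot: [[-0.179, -0.981, 0.075], [-0.984, 0.178, -0.014], [0.0, -0.077, -0.997]]
force: [-0.6, 0.1, -1.0]
gripper_width: -0.0
finger_force: 0.0
```

View pics/s4.png

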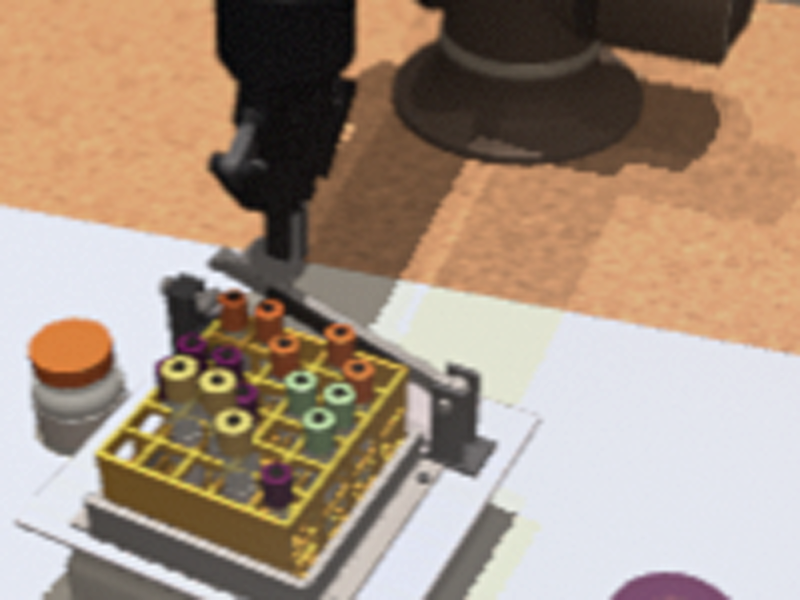

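The bar is at about 0.3 rad, with the tip on the thumb plate at (280,265) and its path to the catch at (185,300) clear. Now I'll press it down.

```bash
python3 -m handwheel '{"travel":[[-1,-4,-8],[-1,-4,-8],[0,-3,-6],[0,0,-4],[0,0,-3],[0,0,-2]],"turn":[0,0,0,0,0,0]}'|grep -E "ee_pos|force"; for i in 1 2; do python3 -m handwheel '{"travel":[[0,0,-3],[0,0,-2]],"turn":[0,0]}'|grep -E "ee_pos|force"; done
```

```text
ee_pos: [0.5173, -0.0358, 0.1659]
force: [-7.1, -3.1, 13.8]
finger_force: 6.5
ee_pos: [0.5175, -0.0357, 0.1598]
force: [-0.4, -2.2, 2.4]
finger_force: 1.4
ee_pos: [0.5178, -0.0351, 0.1546]
force: [-6.3, -1.0, 22.6]
finger_force: 11.3
```

```bash
python3 -m handwheel '{"travel":[[0,0,0],[0,0,15],[0,0,30],[0,0,35],[0,0,35],[-10,0,35],[-25,0,20],[-35,0,0],[-35,0,0],[0,0,0],[0,0,0]],"turn":[0,0,0,0,0,0,0,0,0,0,0]}'
python3 - <<'E'
from station import snapshot
import cv2
s=snapshot("scene");cv2.imwrite("pics/s5.png",cv2.convertScaleAbs(cv2.resize(s["color"][120:270,230:430,::-1],None,fx=4,fy=4,interpolation=cv2.INTER_CUBIC),alpha=1.5))
s=snapshot("top");cv2.imwrite("pics/t5.png",cv2.convertScaleAbs(cv2.resize(s["color"][140:285,255:415,::-1],None,fx=4,fy=4,interpolation=cv2.INTER_CUBIC),alpha=1.5))
E
```

```text
clock: 14.63
ee_pos: [0.4114, -0.0348, 0.3243]
eef_rot: [[-0.177, -0.981, 0.082], [-0.984, 0.177, -0.013], [-0.001, -0.083, -0.997]]
force: [0.2, 0.8, -0.5]
gripper_width: -0.001
finger_force: 0.0
```

View pics/s5.png

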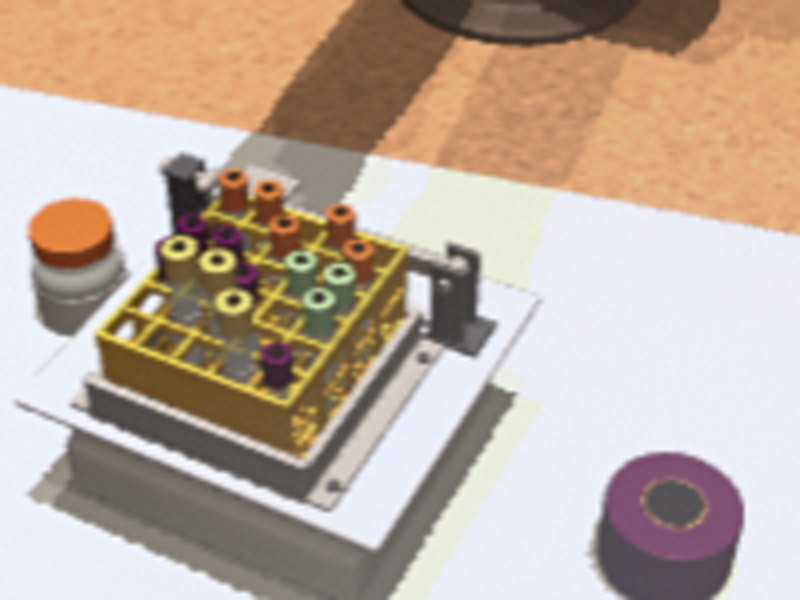

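View pics/t5.png

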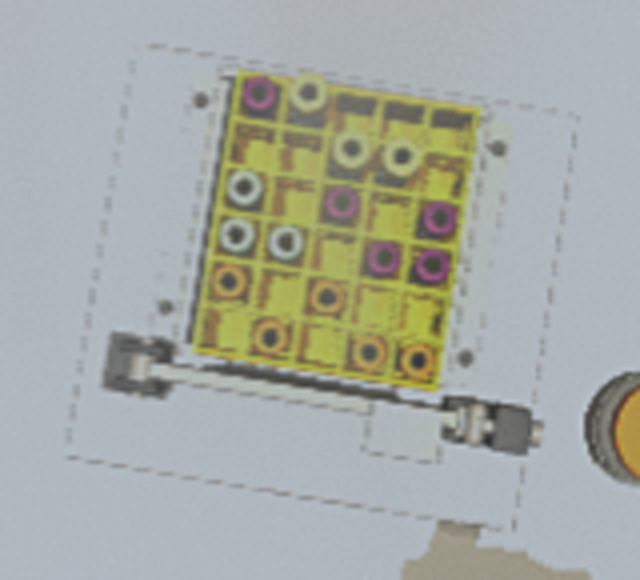

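The bar lies level across the rack's front from (135,365) to (470,420), with its end under the catch. The rack is home and square, and the bystanders haven't moved.

```bash
python3 -c "
from station import env
print(env.finish_job())"
```

```text
the job is handed in; nothing more can be done
None
```

The job is handed in at about 15 s: the last pictures show the rack home and square against the rear stop, the keeper bar shut with its end under the catch, and the bystanders in view unmoved; `finish_job()` gave no verdict.

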